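# Start up the bench scale and tare its bowl

### The job

Get the electronic scale ready for weighing into the bowl that already stands on its pan. With light fingertip presses on its console, first switch on the mains rocker (the large one on the left), then tip the small rocker in the middle to grams, and last press the wide tare key on the right down and let it come back up. For both rockers press the raised end, the one toward the console's front edge; do not touch the pan, which would spoil the zero, and leave the bowl and the things beside the scale as they stand.

Things in the scene. Friction and masses are not known exactly. Their poses are not given: they have to be found in the camera images.
- scale: White electronic bench scale, fixed, 250 mm deep (x) by 280 mm wide (y), console at its front, pan behind. Origin: centre of its underside, on the worktop. Axes: x toward its rear, y toward its left side, z up; turned up to 0.3 rad about z from facing the robot. Nothing on it may be pressed with more than 30 N.
- panel: Sloping grey console of the scale, 90 mm (x) by 280 mm (y), falling toward its front edge by 0.06 rad. Origin: centre of its top surface, 46 mm above the worktop; z square to it. In a row across it, 14 mm in front of the origin: large rocker at y +95 mm, small rocker at y 0, wide key at y -95 mm, all white in black frames 1.5 mm high. The display, bubble level and lamp behind do nothing.
- pan: Stainless steel pan of the scale, 162 mm (x) by 250 mm (y), behind the console; flat top 67 mm above the worktop, folded edge 9 mm high. Origin: its centre, 9 mm below the top and 45 mm behind the scale's origin; axes as the scale's. Must not be touched.
- mains (a joint): Large rocker switch at the left of the console, 46 mm front to back, 28 mm wide; rad. 0: off, front end raised, about 16 mm above the console. 0.40: on, front end down, about 7 mm above it, rear end raised. It needs at most about 3 N at mains_spot, snaps over by itself past the middle (0.20) and stays on either side. Beyond 0.40 it gives springily for another 0.18, then stops hard.
- units (a joint): Small rocker switch in the middle of the console, 38 mm front to back, 18 mm wide; rad. 0: pounds, front end raised, about 14 mm above the console. 0.40: grams, front end down, about 7 mm above it, rear end raised. Needs at most about 3 N at units_spot; snaps over, stays and gives as the mains rocker does.
- tare (a joint): Wide white tare key at the right of the console, 24 mm front to back, 46 mm wide; m. 0: up, its top 10 mm above the console. 0.008: fully down. Spring key: 1 N to start, 4 N at 0.003, where it counts as pressed, 9 N at the bottom; comes back up by itself.
- mains_spot (a point): The spot to press on the large rocker: on the top of its front wing, 17 mm in front of the pivot and on its centre line; moves with the rocker, about 6.5 mm down from off to on.
- units_spot (a point): The spot to press on the small rocker: on the top of its front wing, 14 mm in front of the pivot and on its centre line; moves with the rocker, about 5.5 mm down from pounds to grams.
- tare_spot (a point): Centre of the top face of the tare key; moves with the key.
- bowl: Loose steel mixing bowl, 170 mm across, 72 mm high, standing upright on the pan with its rim at 139 mm above the worktop. Origin: centre of its underside. Its rim comes no closer than about 55 mm (horizontally) to the row of controls.
- brass_weight: Loose brass balance weight with a knob, 37 mm across, 35 mm high, on the worktop to the left of the scale. Origin: centre of its underside. Bystander.
- timer: Loose round wind-up kitchen timer, 62 mm across, 45 mm high, on the worktop to the left of the scale. Origin: centre of its underside. Bystander.
- honey_jar: Loose glass honey jar with a screw lid, 68 mm across, 84 mm high, on the worktop to the right of the scale. Origin: centre of its underside. Bystander.

How it is judged:
On the way, in this order (a step that is already met when the one before it is completed fails the run):
1. The mains rocker is switched on (value of joint mains above 0.34 rad and value of joint units below 0.1 rad and value of joint tare below 0.002 m), for 0.1 s.
2. With the mains on, the small rocker is tipped to grams (value of joint each of mains, units above 0.34 rad), for 0.1 s.
3. With the mains on and grams chosen, the tare key is pressed down (all of step 2 and value of joint tare above 0.003 m), for 0.05 s.
4. The tare key is let up again (value of joint tare below 0.0015 m), for 0.1 s.
At the end, for the whole second after the job is handed in: Mains rocker on and small rocker at grams (each above 0.34 rad), tare key up again (below 1.5 mm), bowl upright at rest on the pan within 8 mm of where it stood, weight, timer and jar upright within 15 mm of where they stood (all of step 2 and value of joint tare below 0.0015 m and distance of bowl from where it was at the start of the episode below 0.008 m and angle between bowl's own z axis and vertical below 0.1 rad and linear speed of bowl below 0.02 m/s and distance of each of brass_weight, timer, honey_jar from where it was at the start of the episode below 0.015 m and angle between each of brass_weight, timer, honey_jar's own z axis and vertical below 0.15 rad); the robot touches nothing.
It fails at once if The controls were worked out of order: small rocker tipped with the mains off, or tare key pressed before both rockers were over ((value of joint tare above 0.003 m and value of joint any of mains, units below 0.2 rad) or (value of joint units above 0.2 rad and value of joint mains below 0.2 rad)).
It fails at once if The scale was pressed hard (more than 30 N) (contact force between any of the fingers, the arm and scale above 30 N).
It fails at once if The pan was touched (contact force between any of the fingers, the arm and pan above 0.5 N).
It fails at once if The bowl was moved, lifted or carried (distance of bowl from where it was at the start of the episode above 0.008 m or angle between bowl's own z axis and vertical above 0.1 rad).
It fails at once if A bystander was moved, lifted or knocked over (distance of any of brass_weight, timer, honey_jar from where it was at the start of the episode above 0.015 m).
It also fails if it takes over 43 s, if anything falls off the work surface, if the arm or the gripper's body presses on something with over 40 N, if the wrist force passes 120 N, or if a joint passes its speed limit or range.

### The arm

A 7-joint arm with a two-finger parallel gripper is mounted at the origin on a cart in front of the work surface, level with it; the furniture and walls round the work are solid. World frame = base frame: x ahead of the robot, y to its left, z up, the work surface at z = 0. Lengths are in m, angles in rad, forces in N, time in s.
With the tool pointing down it reaches from about 0.425 to 0.825 m from the base axis. Payload 3.6 kg.
Tool frame: the origin (TCP) lies at the very end of the fingers, on their centre line; the grasp point (between the pads) lies 19 mm behind it; z points along the fingers, y is the line along which they close (so a half turn about z gives the same grasp; the last joint's range is limited). The gripper opens to 93 mm and grips with 3 to 60 N. Pads are 15 mm wide; open, the fingers measure 128 mm over their backs; the gripper's body (75 mm by 188 mm) begins 65 mm behind the grasp point.
Start: joints at [1.29, 0.615, -0.013, 1.423, 0.008, 1.103, -0.04], TCP at [0.163, -0.629, 0.219] pointing down, gripper open.
Joint ranges: [-3.12, 3.12], [-0.3, 2.06], [-1.34, 1.32], [0.26, 2.42], [-1.36, 4.5], [0.01, 1.98], [-2.84, 2.84]. Speed limits (rad/s): [2.79, 2.79, 3.14, 3.14, 3.14, 3.14, 3.14].

### API

Orientations are given as a rotation vector (axis times angle).
In Python, from rig import bot gives the robot as it stands. Calls block until the motion is done:
- bot.movep(position, orientation): joint-space move of the TCP to a pose.
- bot.servo_line(position, frame=None, rate=0.15, guard=None): straight line of the TCP; frame=None keeps the orientation; rate is the mean speed in m/s. With guard (N) it stops when the force on the tool has changed by that much, and returns True; else False.
- bot.move_joints(angles): joint-space move.
- bot.open_gripper() and bot.gripper_close(squeeze=None): open the fingers fully, or close them until they stop; squeeze is the grip in N (None keeps the last).
- bot.dwell(seconds).
- bot.inverse_kinematics(position, orientation): joint angles nearest the present ones, or None.
- bot.grab_frame(name): name is "side" or "top" or "wrist"; returns a dict with "pixels" (480x640x3 uint8, red, green, blue), "range_z" (480x640 float32, m along the optical axis (not along the pixel's ray), 0 where there is no reading), "intrinsics" (3x3 intrinsics, pixels), "world_from_camera" (4x4, takes a point from camera to world coordinates); the wrist camera has in their place "mount" (4x4, takes a point from camera to tool coordinates, whose origin is the TCP and whose axes are the flange's). Camera axes: x right, y down, z forward; pixel columns grow to the right and rows downward; lengths in m; the calibration is good to about 2 mm. A picture is of the moment at which its call begins: read the wrist's pose just before it.
A pose or a line that the arm cannot do raises bot.PlanningError and nothing moves.
- bot.hand_in(): hands the job in; it is judged then, once.
Readings, each from a call of its own:
- bot.get_time_s(): time.
- bot.get_joint_pos(): joint angles.
- bot.get_qd(): joint speeds.
- bot.get_effort(): joint torques, N m.
- bot.get_ee_pos(): TCP position.
- bot.get_eef_rot(): TCP orientation.
- bot.get_ft_force(): force on the tool from outside, world axes, zero at the start.
- bot.get_torque(): the same for the moment, N m.
- bot.get_opening(): finger opening in m.
- bot.get_grip_force(): force on a finger pad.
Only numpy, scipy, OpenCV 4.12 (cv2) and the standard library are available. Lean on these libraries where they do the work, as an engineer would, in place of code of your own. Each camera call takes 0.05 s, during which the arm holds its last target. There are 200 camera calls.

## Working session

There is one attempt and no reset: what is moved stays moved. The work goes in short steps, each a Python script; the robot and the scene stay as the last script left them, time stands still between calls to the robot, and variables do not carry over. Pictures are saved under pics/ and viewed, at most 10 in all, crops included, and the job is handed in when it is done.

```bash
mkdir -p pics; cat > h.py <<'E'
from rig import bot
import numpy as np, cv2
def save(n,f): cv2.imwrite(f'pics/{n}.png',f['pixels'][:,:,::-1])
def cloud(f,T):
    K=f['intrinsics'];z=f['range_z'];v,u=np.indices(z.shape)
    p=np.stack([(u-K[0,2])/K[0,0]*z,(v-K[1,2])/K[1,1]*z,z],-1)
    return p@T[:3,:3].T+T[:3,3]
E
python3 - <<'E'
from h import *
for n in('top','side'):
    f=bot.grab_frame(n);save(n,f);np.savez(n,**f);print(f['intrinsics'].tolist(),f['world_from_camera'].round(3).tolist())
print(bot.get_time_s(),bot.get_eef_rot(),bot.get_ft_force())
E
```

```text
[[560.9208795926337, 0.0, 325.4266265729302], [0.0, 560.9208795926337, 243.6181046717949], [0.0, 0.0, 1.0]] [[-0.019, -0.999, 0.035, 0.515], [-1.0, 0.019, 0.013, 0.005], [-0.014, -0.034, -0.999, 1.15], [0.0, 0.0, 0.0, 1.0]]
[[456.1440336675545, 0.0, 317.532864408548], [0.0, 456.1440336675545, 239.1571724754865], [0.0, 0.0, 1.0]] [[-0.901, -0.29, 0.322, 0.287], [-0.433, 0.573, -0.696, 0.598], [0.017, -0.767, -0.642, 0.621], [0.0, 0.0, 0.0, 1.0]]
0.1 [-3.11408016e+00 -3.97447908e-01  5.65154253e-04] [-0.18686822 -1.19125749 -0.30746159]
```

View pics/top.png

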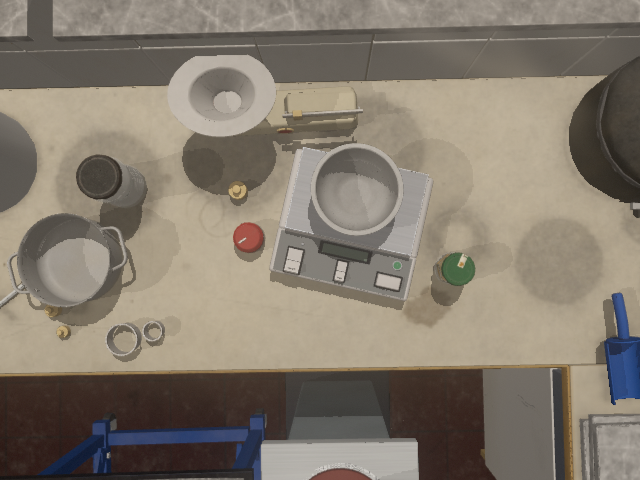

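View pics/side.png

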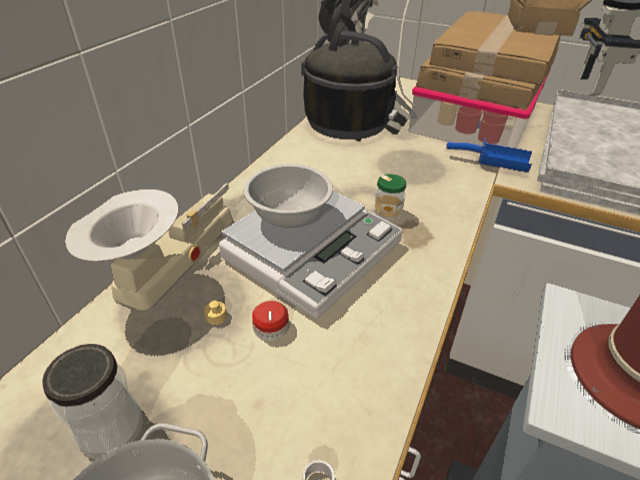

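```bash
python3 - <<'E'
from h import *
f=dict(np.load('top.npz'));P=cloud(f,f['world_from_camera']);img=f['pixels']
K=f['intrinsics'];T=f['world_from_camera']
def ray(u,v,z):
    d=T[:3,:3]@[(u-K[0,2])/K[0,0],(v-K[1,2])/K[1,1],1];s=(z-T[2,3])/d[2];return T[:3,3]+s*d
g=img.max(2);roi=np.zeros(g.shape,bool);roi[225:305,265:420]=1
for nm,m in(('dark',(g<45)&roi),('white',(img.min(2)>190)&roi)):
    n,l,s,c=cv2.connectedComponentsWithStats(m.astype(np.uint8),connectivity=8)
    for i in range(1,n):
        if s[i,4]>25:
            pts=np.argwhere(l==i)[:,::-1].astype(np.float32);r=cv2.minAreaRect(pts)
            print(nm,s[i,4],np.round(r[0],1),np.round(r[1],1),round(r[2],1),'ray',ray(*r[0],.047).round(4),'z',np.median(P[l==i][:,2]).round(4))
b=P[...,2]>0.130
b&=(np.abs(P[...,0]-.6)<.15)&(np.abs(P[...,1]+.05)<.15)
print('bowl',P[b].min(0),P[b].max(0))
c=cv2.resize(img[215:310,260:425],None,fx=4.8,fy=4.8,interpolation=cv2.INTER_CUBIC);cv2.imwrite('pics/crop.png',c[:,:,::-1])
E
```

```text
bowl [ 0.51451326 -0.12433926  0.13000547] [0.73207058 0.04252043 1.15042623]
```

View pics/crop.png

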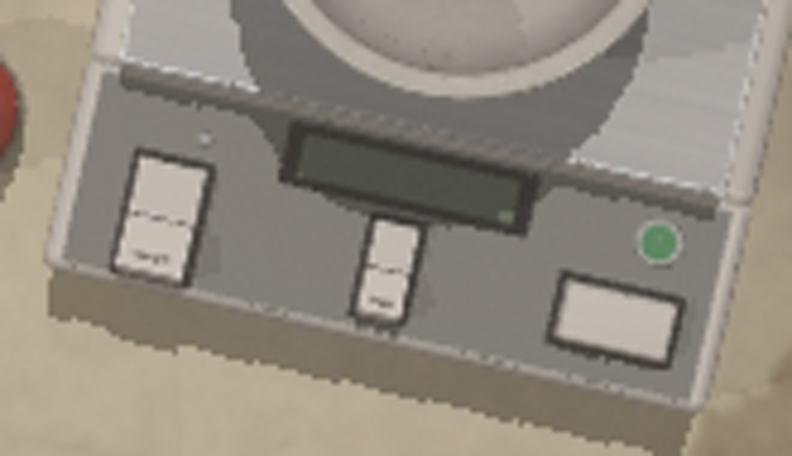

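The crop shows the three controls: mains (~(163,218) crop), units (~(389,271)), tare (~(617,320)), with dark frames.

```bash
python3 - <<'E'
from h import *
f=dict(np.load('top.npz'));P=cloud(f,f['world_from_camera']);img=f['pixels']
K=f['intrinsics'];T=f['world_from_camera']
def ray(u,v,z):
    d=T[:3,:3]@[(u-K[0,2])/K[0,0],(v-K[1,2])/K[1,1],1];s=(z-T[2,3])/d[2];return T[:3,3]+s*d
w=[]
for u,v,h in((163,218,.053),(389,271,.053),(617,320,.055)):
    u=260+u/4.8;v=215+v/4.8
    m=np.zeros(img.shape[:2],bool);a,b=int(u),int(v);m[b-14:b+15,a-15:a+16]=1
    m&=img.min(2)>165
    n,l,s,c=cv2.connectedComponentsWithStats(cv2.morphologyEx(m.astype(np.uint8),cv2.MORPH_CLOSE,np.ones((3,3))),connectivity=4)
    i=1+np.argmin(np.hypot(*(c[1:]-[u,v]).T)+1000*(s[1:,4]<60))
    r=cv2.minAreaRect(np.argwhere(l==i)[:,::-1].astype(np.float32))
    p=ray(*r[0],h);w.append(p);print(s[i],np.round(r,1) if 0 else r,p.round(4),'crop-centre',ray(u,v,h).round(4),'z',np.median(P[l==i][:,2]).round(4),P[l==i][:,2].min(),P[l==i][:,2].max())
d=w[0]-w[2];print('len',np.linalg.norm(d[:2]),'yaw',np.arctan2(-d[0],d[1]))
b=(P[...,2]>.130)&(P[...,2]<.15)&(np.abs(P[...,0]-.6)<.15)&(np.abs(P[...,1]+.05)<.15)
print('bowl',P[b].min(0),P[b].max(0))
E
```

```text
[284 248  19  25 304] ((293.0783386230469, 259.9710388183594), (13.480314254760742, 22.328218460083008), 13.392498016357422) [0.5217 0.0831 0.053 ] crop-centre [0.5208 0.0814 0.053 ] z 0.0545 0.0478546933410855 1.1504262288480676
[335 261  12  20 156] ((340.4707336425781, 270.6365966796875), (8.451006889343262, 18.229032516479492), 12.094757080078125) [ 0.4992 -0.0092  0.053 ] crop-centre [ 0.4975 -0.0103  0.053 ] z 0.0548 0.04766588972610886 1.1504262288480676
[377 274  23  15 226] ((387.88824462890625, 281.2528991699219), (21.584583282470703, 10.304197311401367), 12.52880573272705) [ 0.4768 -0.1011  0.055 ] crop-centre [ 0.476  -0.1023  0.055 ] z 0.0561 0.05172597512869448 1.1504262288480676
len 0.1895477543655212 yaw -0.23925097041922025
bowl [ 0.5638644  -0.12433926  0.13000547] [0.73207058 0.04252043 0.14631381]
```

```bash
cat >> h.py <<'E'
from scipy.spatial.transform import Rotation as Ro
yaw=-.236;X=np.array([np.cos(yaw),np.sin(yaw),0]);Y=np.array([-X[1],X[0],0]);U=np.array([0,0,1.])
n=U*np.cos(.06)-X*np.sin(.06);xs=X*np.cos(.06)+U*np.sin(.06)
RV=Ro.from_matrix(np.c_[xs,-Y,-n]).as_rotvec()
C=np.array([.4992,-.0096,.0452])  # console surface at the units pivot
def pt(y,fwd,h): return C+Y*y-xs*fwd+n*h
E
python3 - <<'E'
from h import *
bot.gripper_close(5);print(bot.get_opening())
bot.movep(pt(.095,18,.0)*0+pt(.095,.018,.10),RV)
p,r=bot.get_ee_pos(),bot.get_eef_rot();f=bot.grab_frame('wrist');save('w1',f)
M=np.eye(4);M[:3,:3]=Ro.from_rotvec(r).as_matrix();M[:3,3]=p
print(f['intrinsics'],f['mount'].round(3),p,bot.get_ft_force(),bot.get_time_s())
W=np.linalg.inv(M@f['mount'])
for q in (pt(.095,0,.007),pt(0,0,.007),pt(-.095,0,.010),pt(.095,.017,.013)):
    c=W[:3,:3]@q+W[:3,3];print((f['intrinsics']@c/c[2]).round(0))
np.savez('w1',M=M@f['mount'],**f)
E
```

```text
0.0006519802756807272
[[333.0121766    0.         321.30027313]
 [  0.         333.0121766  246.10429465]
 [  0.           0.           1.        ]] [[ 0.001 -0.959 -0.282  0.078]
 [ 1.     0.001  0.     0.   ]
 [ 0.    -0.282  0.959 -0.165]
 [ 0.     0.     0.     1.   ]] [0.49846535 0.08745551 0.1439817 ] [-0.60700982 -1.09554235 -0.1386118 ] 4.4
[320. 228.   1.]
[440. 227.   1.]
[562. 228.   1.]
[320. 250.   1.]
```

View pics/w1.png

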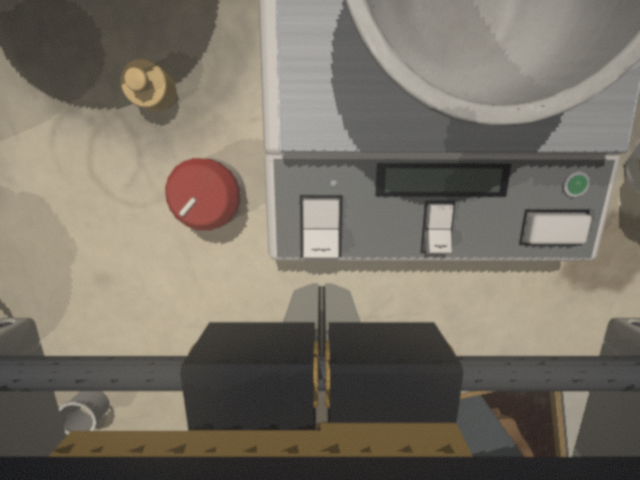

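The wrist view agrees with the estimate: mains pivot at (321,229), predicted (320,228), and units at (439,229), predicted (440,227). I'll press the mains rocker now.

```bash
cat >> h.py <<'E'
def press(y,fwd,h0,h1,guard):
    bot.servo_line(pt(y,fwd,h0),rate=.1);bot.dwell(.2);f0=bot.get_ft_force()
    hit=bot.servo_line(pt(y,fwd,h1),rate=.015,guard=guard)
    q=bot.get_ee_pos();print('hit',hit,'h',np.dot(q-C,n).round(4),'dF',(bot.get_ft_force()-f0).round(2))
    bot.dwell(.15);print('dF',(bot.get_ft_force()-f0).round(2))
    bot.servo_line(pt(y,fwd,.06),rate=.1)
E
python3 - <<'E'
from h import *
press(.095,.018,.022,.004,7)
f=bot.grab_frame('wrist');save('w2',f);print(bot.get_time_s())
E
```

```text
hit True h 0.0065 dF [-1.28  0.71  6.93]
dF [-0.39  0.45  6.11]
7.4
```

View pics/w2.png

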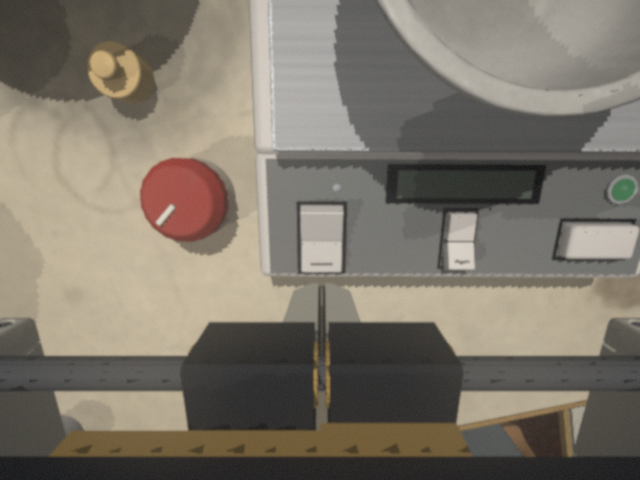

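The mains rocker at (321,238) has changed shading: its front wing now slopes down and its rear end is raised, so it is on. Units is still up at (460,242). Next I'll press units.

```bash
python3 - <<'E'
from h import *
press(0,.015,.022,.004,7)
f=bot.grab_frame('wrist');save('w3',f);print(bot.get_time_s())
E
```

```text
hit True h 0.0068 dF [-0.77  0.18  7.05]
dF [-0.18  0.32  6.42]
10.625
```

View pics/w3.png

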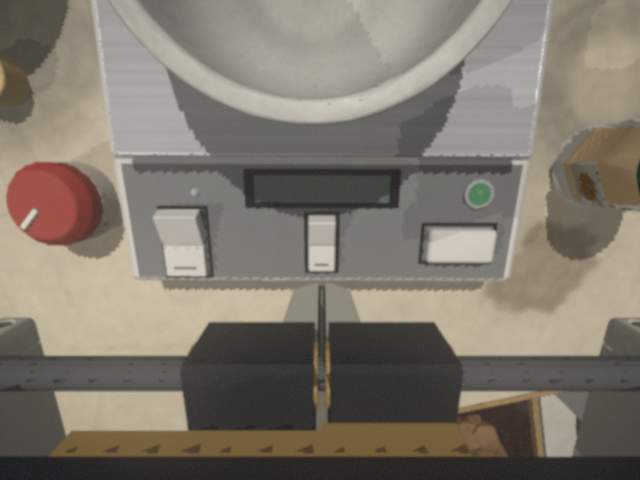

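Both rockers are over: mains at (184,242) and units at (321,243). Next is the tare key.

```bash
python3 - <<'E'
from h import *
press(-.094,.003,.018,.0035,7.5)
bot.servo_line(pt(-.094,.02,.12),rate=.15);bot.dwell(.3)
f=bot.grab_frame('wrist');save('w4',f);print(bot.get_time_s())
E
```

```text
hit True h 0.0042 dF [-2.12 -1.12  7.23]
dF [-0.93 -1.34  7.4 ]
14.7333
```

View pics/w4.png

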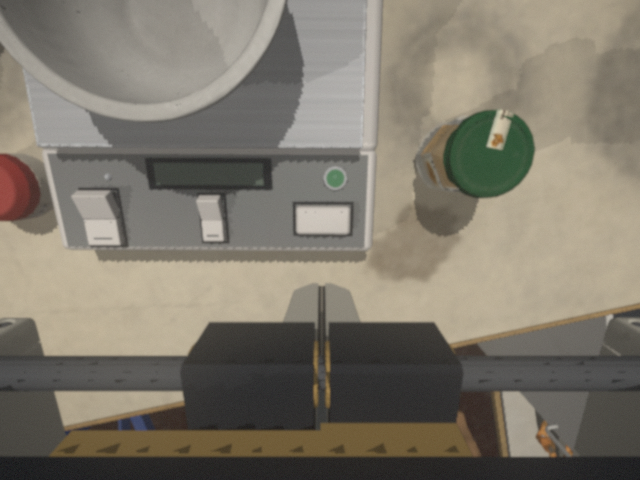

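The tare key at (323,219) is back up after being pressed about 6 mm. Both rockers are still over, and the bowl and jar look undisturbed.

```bash
python3 -c "
from h import *
print(bot.hand_in())"
```

```text
the job is handed in; nothing more can be done
None
```

The job is handed in: mains is on, the small rocker is at grams, and the tare key was pressed and came back up, all by about 15 s with about 7 N contact force per press; no verdict was returned.

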